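# Fetch the sample jar from behind the reagent bottles and put it on the balance

## Task

Weigh the yellow-lidded jar that is hemmed in by the three reagent bottles in the grey spill tray: first stand all three bottles on the blue mat, then set the jar in the middle of the balance pan, and then put every bottle back upright where it stood in the tray at the start, leaving the jar on the pan. Never tip a bottle or the jar over, and leave the tube rack, the black-lidded jar and the timer where they are.

Things in the scene. Friction and masses are not known exactly. Their poses are not given: they have to be found in the camera images.
- bottle_blue: laboratory glass bottle, upright, loose, clear glass with pale contents, with a blue screw cap; body 70 mm diameter up to 86 mm, shoulder and neck above, cap 54 mm diameter from 110 to 140 mm above the base; 0.27 to 0.49 kg. Origin: centre of its base, z up. Starts in the spill tray, in one of the three places round the yellow-lidded jar
- bottle_red: laboratory glass bottle, upright, loose, clear glass with pink contents, with a red screw cap; body 70 mm diameter up to 86 mm, shoulder and neck above, cap 54 mm diameter from 110 to 140 mm above the base; 0.27 to 0.49 kg. Origin: centre of its base, z up. Starts in the spill tray, in one of the three places round the yellow-lidded jar
- bottle_green: laboratory glass bottle, upright, loose, brown glass, with a green screw cap; body 70 mm diameter up to 86 mm, shoulder and neck above, cap 54 mm diameter from 110 to 140 mm above the base; 0.27 to 0.49 kg. Origin: centre of its base, z up. Starts in the spill tray, in one of the three places round the yellow-lidded jar
- jar_yellow: small white plastic jar with a yellow lid, upright, loose; 52 mm high, body 42 mm diameter, lid 44 mm diameter from 36 mm up; about 0.07 kg. Origin: centre of its base, z up. Starts in the spill tray with a bottle close (a gap of only 5 to 10 mm) in front of it (robot side) and on either side
- tray: grey shallow spill tray, fixed; outside 190 mm (its x) by 250 mm (its y), rim 16 mm high and 4 mm thick, floor 4 mm thick. Origin: centre of its underside, on the bench. In its frame the jar starts at (25, 0) mm and the bottles at (-40, 0), (25, 64) and (25, -64) mm, each within 1 mm; which bottle has which place differs
- mat: flat blue bench mat, fixed, 300 mm (its x) by 150 mm (its y), 3 mm thick; empty at the start, on one side of the tray. Origin: centre of its underside, z up
- pan (a point): centre of the top face of the balance's round steel pan, 124 mm diameter, 68 mm above the bench, z up. The balance is a white, fixed housing 190 mm wide (y), from 167 mm on the robot's side of the pan centre (display console, lower) to 83 mm beyond it, nowhere higher than the pan; on the other side of the tray from the mat
- tube_rack: bystander: green rack with four red-capped tubes, 46 by 175 mm, 119 mm high, loose, beyond the tray. Origin: centre of its underside
- jar_black: bystander: jar of the same shape as the yellow-lidded one but with a black lid, loose, beyond the tray. Origin: centre of its base
- timer: bystander: white bench timer, 65 by 75 mm, 17 mm high, lying loose beyond the tray, on the left. Origin: centre of its underside

How it is judged:
By the outcome, as a careful person would: the job done as asked, in the order asked, and still so for the second after the job is handed in, with the robot touching nothing.
It also fails if it takes over 144 s, if anything falls off the work surface, if the arm or the gripper's body presses on something with over 40 N, if the wrist force passes 120 N, or if a joint passes its speed limit or range.

## Robot

A 7-joint arm with a two-finger parallel gripper is mounted at the origin on the work surface. World frame = base frame: x ahead of the robot, y to its left, z up, the work surface at z = 0. Lengths are in m, angles in rad, forces in N, time in s.
With the tool pointing down it reaches from about 0.35 to 0.9 m from the base axis. Payload 8.1 kg.
Tool frame: the origin (TCP) lies between the finger pads; the fingertips stand 17 mm ahead of it and the grasp point (between the pads) lies 2 mm behind it; z points along the fingers, y is the line along which they close (so a half turn about z gives the same grasp; the last joint's range is limited). The gripper opens to 92 mm and grips with 3 to 60 N. Pads are 19 mm wide; open, the fingers measure 130 mm over their backs; the gripper's body (75 mm by 190 mm) begins 47 mm behind the grasp point.
Start: joints at [1.167, 0.434, 0.025, 1.573, -0.012, 1.134, -0.075], TCP at [0.185, -0.597, 0.244] pointing down, gripper open.
Joint ranges: [-2.62, 2.62], [-0.44, 2.09], [-1.27, 1.32], [0.08, 2.57], [-1.32, 4.46], [0.12, 2], [-2.74, 2.74]. Speed limits (rad/s): [2.22, 2.22, 3.01, 3.01, 3.14, 3.14, 3.14].

## Interface

Orientations are given as a rotation vector (axis times angle).
In Python, from cell import observe, get_image, calibration, sign_off, look_for, regions_of, landmark_of gives the robot as it stands.
- The arm moves only by the tool jog_arm, never from a script. Its argument "plan" is a list of rows, each an object with "offset": the shift along the tool's x, y, z normalised to -1 to 1, where 1 is 0.15 m, a list of three; "twist": the turn, a rotation vector about the tool's x, y, z normalised to -1 to 1, where 1 is 2 pi rad, a list of three; "fingers": the gripper command: -1 is shut, 1 is fully open, values between are in proportion. In form: [{"offset": [x, y, z], "twist": [ax, ay, az], "fingers": fingers}, ...]. A call has 1 to 20 rows; each row is the pose to reach, as a shift and turn from the pose commanded when the call began, along the tool's axes at that moment, turning the shorter way round; what a row does not reach only later rows make up. A row lasts 1/8 s, in which the tool goes at most 62.5 mm and 10.7 degrees, less where a joint would pass 70% of its speed; a pose out of reach is approached as far as the arm can. A call with a number of a shift or a turn outside -1 to 1 is refused whole. A call with a gripper value outside its range is refused whole. The fingers move at their own pace and stop on an object; "newtons" is the grip in N (left out, the last holds). Time passes only in rows, so rows that repeat a pose let the fingers close. It gives the time, the measured TCP pose, the force, the opening and the grip force at its end, in the units of the state.
- observe(): the state, without advancing time (a new reading comes with each control period).
- get_image(name): name is "scene" or "top"; returns the picture (420x560x3 uint8, red, green, blue); there is no depth.
- calibration(name): a dict with "fov_y" (degrees; the focal length in pixels is half the picture's height over the tangent of half this angle, whatever the lens; pixels are square), "cx", "cy" (the principal point, pixels), "position" and "attitude" of the camera in the world. Camera axes: x right, y down, z forward; pixel columns grow to the right and rows downward; lengths in m; the calibration is good to about 2 mm. A picture is of the moment at which its call begins. calibration takes no time and is no camera call.
- sign_off(): hands the job in; it is judged then, once.
Trained networks look in the newest picture that a camera, given by its name, has taken for a name from the list of things; names that differ only in an ending like _2 or _b are one class to them, and where a whole thing is asked for, a point or a joint stands for the part that bears it (a point fixed in the world has none). Each returns a list of dicts, best first, with "conf" (0 to 1); they miss things now and then, are a little off and sometimes report something else, mostly with a low value. They report only what shows in the picture. A call takes as long as a camera call.
- look_for(thing, camera): "box" ([left, top, width, height] as shares, 0 to 1, of the picture: columns of its width, rows of its height, round what is visible of it).
- regions_of(thing, camera): "region" (420x560 bool, what is visible of it) and "box" ([left, top, width, height] as shares, 0 to 1, of the picture: columns of its width, rows of its height, round what is visible of it).
- landmark_of(thing, camera): "at" ([row, column] as shares, 0 to 1, of the picture: columns of its width, rows of its height: a listed point, or the origin of a listed thing).
The state is a dict: "clock": time; "joints": joint angles; "dq": joint speeds; "joint_efforts": joint torques, N m; "position": TCP position; "ee_rot": TCP orientation; "force": force on the tool from outside, world axes, zero at the start; "ft_torque": the same for the moment, N m; "width": opening from 0.0 (shut) to 1.0 (fully open); "gripper_force": force on a finger pad.
Only numpy, scipy, OpenCV 4.12 (cv2) and the standard library are available. Lean on these libraries where they do the work, as an engineer would, in place of code of your own. Each camera call takes 0.05 s, during which the arm holds its last target. There are 200 camera calls.

## Working session

There is one attempt and no reset: what is moved stays moved. The work goes in short steps, Python scripts to look and compute and a tool call to move; the robot and the scene stay as the last step left them, time stands still between calls to the robot, and variables do not carry over. Pictures are saved under pics/ and viewed, at most 14 in all, crops included, and the job is handed in when it is done.

Besides the shell and the picture viewer there is one more tool, called after "Request:" by a JSON object that holds its "api" and its "payload". jog_arm: Moves the arm, as the interface text tells. Scaled input: -1 to 1 covers 0.15 m each way for a shift and 2 pi rad each way for a turn. Its arguments: {"type":"object","properties":{"plan":{"type":"array","items":{"type":"object","properties":{"offset":{"type":"array","items":{"type":"number","minimum":-1,"maximum":1}},"twist":{"type":"array","items":{"type":"number","minimum":-1,"maximum":1}},"fingers":{"type":"number"}}}},"newtons":{"type":"number"}},"required":["plan"]}

```bash
mkdir -p pics; ls; cat > h.py <<'E'
import numpy as np, cv2
from cell import *
from scipy.spatial.transform import Rotation as R
def cam(n):
    c=calibration(n); f=210/np.tan(np.radians(c['fov_y'])/2)
    return c,f
def att(c):
    a=np.array(c['attitude'],float)
    return a if a.shape==(3,3) else (R.from_rotvec(a).as_matrix() if a.size==3 else R.from_quat(a).as_matrix())
def pt(n,col,row,z):
    c,f=cam(n); d=att(c)@np.array([(col-c['cx'])/f,(row-c['cy'])/f,1]); p=np.array(c['position'])
    return p+d*(z-p[2])/d[2]
def px(n,P):
    c,f=cam(n); q=att(c).T@(np.array(P)-c['position']); return c['cx']+f*q[0]/q[2], c['cy']+f*q[1]/q[2]
def save(n,name):
    im=get_image(n); cv2.imwrite('pics/'+name,im[:,:,::-1]); return im
E
python3 - <<'E'
from h import *
for n in('scene','top'):
    print(n,calibration(n)); save(n,n+'0.png')
print(observe())
for n in('top','scene'):
  for t in ['bottle_blue','bottle_red','bottle_green','jar_yellow','tray','mat','pan','tube_rack','jar_black','timer']:
    r=landmark_of(t,n)
    for k in r[:2]: print(n,t,round(k['conf'],2),pt(n,k['at'][1]*560,k['at'][0]*420,0.068 if t=='pan' else 0.004 if ('bottle' in t or t=='jar_yellow') else 0).round(4)[:2],(np.array(k['at'])*[420,560]).round())
E
```

```text
pics
scene {'fov_y': 49.31145199298653, 'cx': 279.58374513984586, 'cy': 212.3859565299069, 'position': array([ 0.87373045, -0.4254953 ,  0.82983879]), 'attitude': array([-2.48490442, -0.69657281,  0.19650348])}
top {'fov_y': 43.90575627970222, 'cx': 271.4312721566506, 'cy': 210.73608564788722, 'position': array([0.40651603, 0.00672001, 1.33785806]), 'attitude': array([-2.1189626,  2.1561242, -0.1695714])}
{'clock': 0.1, 'joints': array([ 1.16740461,  0.4351405 ,  0.02499011,  1.57399268, -0.01158313,
        1.13398203, -0.07509799]), 'dq': array([ 7.59290398e-04, -1.39526306e-03, -5.71134485e-04, -3.69243056e-03,
        1.48600277e-03, -5.99459345e-05, -2.11173499e-03]), 'joint_efforts': array([ 4.02759659e-03, -6.69131112e+01,  9.88736339e-01, -3.15144217e+01,
       -6.03799056e-02,  3.74498684e-02,  4.02139131e-05]), 'position': array([ 0.18498607, -0.59655555,  0.24303677]), 'ee_rot': array([-3.10483016e+00, -4.70387153e-01,  5.51740924e-04]), 'force': array([-0.12435811,  0.15674471,  0.4875304 ]), 'ft_torque': array([ 0.02453574, -0.00413635, -0.06512865]), 'gripper_force': 0
[... 482 characters left out ...]
.3161] [262. 405.]
top tube_rack 0.98 [ 0.7724 -0.117 ] [154. 317.]
top tube_rack 0.35 [ 0.5386 -0.0389] [242. 290.]
top jar_black 0.65 [0.7707 0.0595] [156. 250.]
top timer 0.83 [0.731  0.2374] [171. 183.]
scene bottle_blue 0.86 [ 0.4941 -0.0404] [215. 219.]
scene bottle_red 0.89 [ 0.5669 -0.0935] [249. 233.]
scene bottle_green 0.67 [0.5615 0.0264] [207. 262.]
scene bottle_green 0.42 [0.7693 0.059 ] [239. 355.]
scene jar_yellow 0.79 [ 0.5651 -0.0307] [227. 249.]
scene mat 0.93 [0.4933 0.3156] [114. 301.]
scene pan 0.75 [ 0.4893 -0.3094] [305. 123.]
scene tube_rack 0.91 [ 0.7861 -0.1182] [314. 321.]
scene jar_black 0.94 [0.7718 0.0582] [241. 356.]
scene timer 0.89 [0.7294 0.2459] [171. 375.]
```

```bash
python3 -c "
import cell;print(cell.calibration('top'))"
```

```text
{'fov_y': 43.90575627970222, 'cx': 271.4312721566506, 'cy': 210.73608564788722, 'position': array([0.40651603, 0.00672001, 1.33785806]), 'attitude': array([-2.1189626,  2.1561242, -0.1695714])}
```

View pics/top0.png

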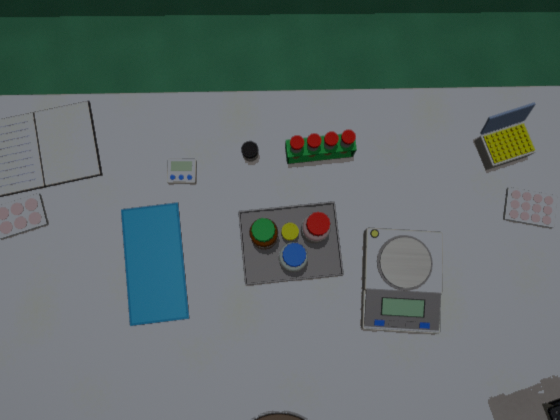

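View pics/scene0.png

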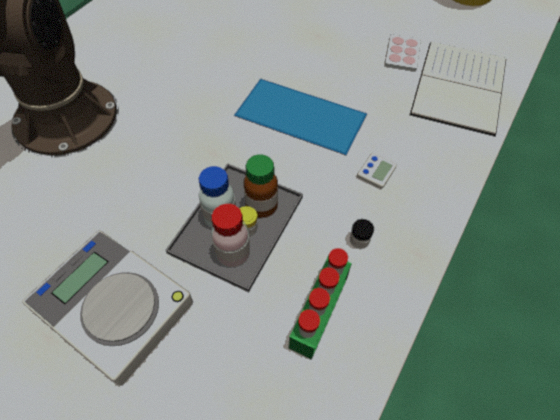

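The top view shows the blue cap at about (294,255), green (263,231), red (317,223), the yellow lid (290,232), the pan (405,263) and the mat (155,264). The networks agree with this. I'll refine with colour.

```bash
cat >> h.py <<'E'
HUE={'blue':(100,125),'red':(170,10),'green':(50,75),'yellow':(24,34)}
def blob(im,col,near,rad):
    h,s,v=cv2.split(cv2.cvtColor(im,cv2.COLOR_RGB2HSV)); a,b=HUE[col]
    m=((h>=a)&(h<=b) if a<b else (h>=a)|(h<=b))&(s>130)&(v>60)
    yy,xx=np.mgrid[:420,:560]; m&=(xx-near[0])**2+(yy-near[1])**2<rad**2
    n,l,st,_=cv2.connectedComponentsWithStats(m.astype(np.uint8)); 
    i=1+np.argmax(st[1:,4]); ys,xs=np.nonzero(l==i)
    (c,w,_)=cv2.minAreaRect(np.c_[xs,ys].astype(np.float32))
    return np.array([xs.mean(),ys.mean()]),c,w,st[i,4]
E
python3 - <<'E'
from h import *
ims={n:get_image(n) for n in('top','scene')}
for n,d in {'top':{'blue':(294,255),'red':(317,223),'green':(263,231),'yellow':(290,232)},'scene':{'blue':(214,181),'red':(228,218),'green':(260,168),'yellow':(247,216)}}.items():
  for k,q in d.items():
    m,c,w,a=blob(ims[n],k,q,20)
    z=0.056 if k=='yellow' else 0.144
    print(n,k,m.round(1),np.round(w,1),a,pt(n,*m,z)[:2].round(4))
# tray, mat, pan
im=ims['top']
m,c,w,a=blob(im,'blue',(155,264),85)
print('mat',c,w,[pt('top',*q,0.003)[:2].round(4) for q in (c,)])
for n in ims:
  for t in('mat','tray','pan'):
    r=regions_of(t,n)
    if not r: print(n,t,'none');continue
    k=r[0];g=k['region'].astype(np.uint8)
    cs=max(cv2.findContours(g,0,2)[0],key=cv2.contourArea)
    z={'mat':.003,'tray':.016,'pan':.068}[t]
    P=np.array([pt(n,*q[0],z)[:2] for q in cs],np.float32)
    rr=cv2.minAreaRect(P); print(n,t,k['conf'],rr,cv2.boundingRect(cs))
E
```

```text
top blue [293.9 254.4] [23. 22.] 433 [ 0.4966 -0.0431]
top red [317.8 223.4] [22.5 23.3] 433 [ 0.5673 -0.0999]
top green [262.8 229.4] [21.9 22.8] 413 [0.5554 0.0273]
top yellow [289.7 231.3] [17. 16.] 242 [ 0.5607 -0.0377]
scene blue [213.3 180.5] [28. 28.] 656 [ 0.5059 -0.0484]
scene red [226.7 219.2] [31. 30.] 786 [ 0.5759 -0.1053]
scene green [259.5 165.9] [22. 25.] 460 [0.5607 0.026 ]
scene yellow [248.9 215.2] [21.1 15.3] 256 [ 0.5702 -0.0332]
mat (154.13116455078125, 263.25872802734375) (116.37207794189453, 57.9477653503418) [array([0.4908, 0.3087])]
top mat 0.8 ((0.4924238324165344, 0.3089006245136261), (0.30165162682533264, 0.15150029957294464), 6.096607208251953) (121, 203, 68, 122)
top tray 0.57 ((0.5375084280967712, -0.03925466537475586), (0.1902679055929184, 0.24959607422351837), 4.7315568923950195) (239, 201, 104, 83)
top pan 0.87 ((0.43763333559036255, -0.3055659532546997), (0.1934403032064438, 0.2450254261493683), 85.72439575195312) (361, 228, 82, 106)
scene mat 0.94 ((0.49426397681236267, 0.31085485219955444), (0.2981295883655548, 0.1525106579065323), 6.6254563331604) (236, 80, 129, 74)
scene tray 0.89 ((0.5420852899551392, -0.041114747524261475), (0.1961279809474945, 0.257391095161438), 5.508006572723389) (166, 185, 137, 107)
scene pan 0.81 ((0.4608987271785736, -0.3160581886768341), (0.18748344480991364, 0.2500782608985901), 86.02816009521484) (22, 230, 171, 156)
```

Request:
{"api": "jog_arm", "payload": {"plan": [{"offset":[0,0,0],"twist":[0,0,0.0479],"fingers":1},{"offset":[0,0,0],"twist":[0,0,0.0479],"fingers":1},{"offset":[0,0,0],"twist":[0,0,0.0479],"fingers":1}], "newtons": 30}}

```text
clock: 1.88
position: [0.1852, -0.5969, 0.2438]
ee_rot: [3.141, 0.001, -0.0]
force: [-0.1, 0.6, -0.6]
width: 1.0
gripper_force: 0.0
```

Request:
{"api": "jog_arm", "payload": {"plan": [{"offset":[0.52,-0.92,0],"twist":[0,0,0],"fingers":1},{"offset":[0.52,-0.92,0],"twist":[0,0,0],"fingers":1},{"offset":[0.52,-0.92,0],"twist":[0,0,0],"fingers":1},{"offset":[0.52,-0.92,0],"twist":[0,0,0],"fingers":1}]}}

```text
clock: 2.38
position: [0.2652, -0.4566, 0.2441]
ee_rot: [-3.141, -0.012, -0.001]
force: [-0.7, -0.8, -0.5]
width: 1.0
gripper_force: 0.0
```

Request:
{"api": "jog_arm", "payload": {"plan": [{"offset":[0.52,-0.92,0],"twist":[0,0,0],"fingers":1},{"offset":[0.52,-0.92,0],"twist":[0,0,0],"fingers":1},{"offset":[0.52,-0.92,0],"twist":[0,0,0],"fingers":1},{"offset":[0.52,-0.92,0],"twist":[0,0,0],"fingers":1}]}}

```text
clock: 2.88
position: [0.3424, -0.3198, 0.244]
ee_rot: [3.142, 0.008, 0.001]
force: [-0.6, -0.4, -0.0]
width: 1.001
gripper_force: 0.0
```

Request:
{"api": "jog_arm", "payload": {"plan": [{"offset":[0.52,-0.92,0],"twist":[0,0,0],"fingers":1},{"offset":[0.52,-0.92,0],"twist":[0,0,0],"fingers":1},{"offset":[0.52,-0.92,0],"twist":[0,0,0],"fingers":1},{"offset":[0.52,-0.92,0],"twist":[0,0,0],"fingers":1}]}}

```text
clock: 3.38
position: [0.4204, -0.1825, 0.2438]
ee_rot: [3.142, 0.006, 0.001]
force: [-0.6, -0.7, 0.2]
width: 0.998
gripper_force: 0.0
```

Request:
{"api": "jog_arm", "payload": {"plan": [{"offset":[0.52,-0.92,0],"twist":[0,0,0],"fingers":1},{"offset":[0.52,-0.92,0],"twist":[0,0,0],"fingers":1},{"offset":[0.52,-0.92,0],"twist":[0,0,0],"fingers":1},{"offset":[0.52,-0.92,0],"twist":[0,0,0],"fingers":1},{"offset":[0.52,-0.92,0],"twist":[0,0,0],"fingers":1}]}}

```text
clock: 4.0
position: [0.497, -0.0478, 0.2434]
ee_rot: [3.14, -0.004, -0.001]
force: [-0.7, -0.7, 1.0]
width: 1.0
gripper_force: 0.0
```

Request:
{"api": "jog_arm", "payload": {"plan": [{"offset":[0.003,-0.015,0.2],"twist":[0,0,0],"fingers":1},{"offset":[0.003,-0.015,0.4],"twist":[0,0,0],"fingers":1},{"offset":[0.003,-0.015,0.6],"twist":[0,0,0],"fingers":1},{"offset":[0.003,-0.015,0.7],"twist":[0,0,0],"fingers":1},{"offset":[0.003,-0.015,0.76],"twist":[0,0,0],"fingers":1},{"offset":[0.003,-0.015,0.76],"twist":[0,0,0],"fingers":1}]}}

```text
clock: 4.75
position: [0.4978, -0.0433, 0.1298]
ee_rot: [3.141, -0.001, -0.0]
force: [-1.0, 0.4, 0.3]
width: 1.0
gripper_force: 0.0
```

```bash
python3 - <<'E'
from h import *
save('scene','s1.png'); cv2.imwrite('pics/s1c.png',cv2.resize(cv2.imread('pics/s1.png')[100:300,120:340],None,fx=3,fy=2.9)); o=observe();print(o['position'],o['force'])
E
```

```text
[ 0.49810027 -0.04312886  0.13024412] [-0.166582    0.52908546  0.1783253 ]
```

View pics/s1c.png

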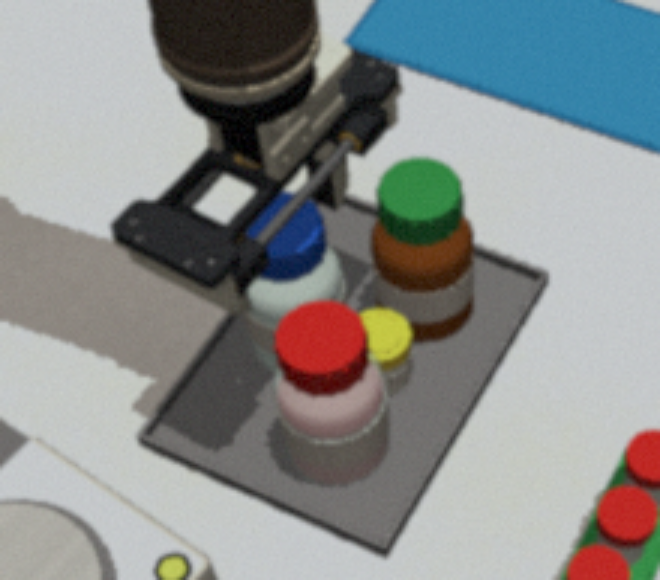

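The fingers straddle the blue cap. Closing now.

Request:
{"api": "jog_arm", "payload": {"plan": [{"offset":[0,0,0],"twist":[0,0,0],"fingers":-1},{"offset":[0,0,0],"twist":[0,0,0],"fingers":-1},{"offset":[0,0,0],"twist":[0,0,0],"fingers":-1},{"offset":[0,0,0],"twist":[0,0,0],"fingers":-1},{"offset":[0,0,0],"twist":[0,0,0],"fingers":-1},{"offset":[0,0,0],"twist":[0,0,0],"fingers":-1}], "newtons": 30}}

```text
clock: 5.55
position: [0.4978, -0.0427, 0.1298]
ee_rot: [-3.142, 0.0, -0.0]
force: [-0.6, 0.3, 1.7]
width: 0.58
gripper_force: 30.0
```

Request:
{"api": "jog_arm", "payload": {"plan": [{"offset":[0,0,-0.1],"twist":[0,0,0],"fingers":-1},{"offset":[0,0,-0.25],"twist":[0,0,0],"fingers":-1},{"offset":[0,0,-0.4],"twist":[0,0,0],"fingers":-1},{"offset":[-0.1,0,-0.4],"twist":[0,0,0],"fingers":-1},{"offset":[-0.3,0,-0.4],"twist":[0,0,0],"fingers":-1},{"offset":[-0.5,0,-0.4],"twist":[0,0,0],"fingers":-1},{"offset":[-0.65,0,-0.4],"twist":[0,0,0],"fingers":-1},{"offset":[-0.65,0,-0.4],"twist":[0,0,0],"fingers":-1}]}}

```text
clock: 6.55
position: [0.3969, -0.043, 0.1889]
ee_rot: [3.141, -0.001, -0.005]
force: [-0.3, 0.1, -3.0]
width: 0.584
gripper_force: 30.0
```

Request:
{"api": "jog_arm", "payload": {"plan": [{"offset":[0,-0.1,0],"twist":[0,0,0],"fingers":-1},{"offset":[0,-0.3,0],"twist":[0,0,0],"fingers":-1},{"offset":[0,-0.53,0],"twist":[0,0,0],"fingers":-1},{"offset":[0,-0.76,0],"twist":[0,0,0],"fingers":-1},{"offset":[0,-1,0],"twist":[0,0,0],"fingers":-1}]}}

```text
clock: 7.18
position: [0.4, 0.1081, 0.1893]
ee_rot: [3.141, -0.001, -0.001]
force: [0.9, 0.7, -3.4]
width: 0.584
gripper_force: 30.0
```

Request:
{"api": "jog_arm", "payload": {"plan": [{"offset":[0,-0.23,0],"twist":[0,0,0],"fingers":-1},{"offset":[0,-0.46,0],"twist":[0,0,0],"fingers":-1},{"offset":[0,-0.68,0],"twist":[0,0,0],"fingers":-1},{"offset":[0,-0.86,0],"twist":[0,0,0],"fingers":-1},{"offset":[0,-1,0],"twist":[0,0,0],"fingers":-1},{"offset":[0,-1,0],"twist":[0,0,0],"fingers":-1}]}}

```text
clock: 7.92
position: [0.3998, 0.2588, 0.1892]
ee_rot: [-3.141, -0.004, 0.001]
force: [0.2, -1.3, -3.1]
width: 0.581
gripper_force: 30.0
```

Request:
{"api": "jog_arm", "payload": {"plan": [{"offset":[0,-0.14,0],"twist":[0,0,0],"fingers":-1},{"offset":[0,-0.28,0],"twist":[0,0,0],"fingers":-1},{"offset":[0,-0.28,0],"twist":[0,0,0],"fingers":-1},{"offset":[0,-0.28,0],"twist":[0,0,0],"fingers":-1}]}}

```text
clock: 8.43
position: [0.4003, 0.2978, 0.1892]
ee_rot: [3.14, -0.002, -0.001]
force: [-0.0, -0.1, -2.9]
width: 0.586
gripper_force: 30.0
```

Request:
{"api": "jog_arm", "payload": {"plan": [{"offset":[0,0,0.15],"twist":[0,0,0],"fingers":-1},{"offset":[0,0,0.28],"twist":[0,0,0],"fingers":-1},{"offset":[0,0,0.36],"twist":[0,0,0],"fingers":-1},{"offset":[0,0,0.39],"twist":[0,0,0],"fingers":-1},{"offset":[0,0,0.405],"twist":[0,0,0],"fingers":-1},{"offset":[0,0,0.405],"twist":[0,0,0],"fingers":-1},{"offset":[0,0,0.405],"twist":[0,0,0],"fingers":-1}]}}

```text
clock: 9.3
position: [0.4005, 0.2995, 0.1294]
ee_rot: [-3.141, 0.0, -0.001]
force: [0.2, -1.0, -3.1]
width: 0.581
gripper_force: 30.0
```

Request:
{"api": "jog_arm", "payload": {"plan": [{"offset":[0,0,0.006],"twist":[0,0,0],"fingers":-1},{"offset":[0,0,0.006],"twist":[0,0,0],"fingers":-1},{"offset":[0,0,0.006],"twist":[0,0,0],"fingers":-1}]}}

```text
clock: 9.68
position: [0.4007, 0.2996, 0.1287]
ee_rot: [-3.141, 0.0, -0.002]
force: [-1.6, -1.5, 6.4]
width: 0.584
gripper_force: 30.0
```

Request:
{"api": "jog_arm", "payload": {"plan": [{"offset":[0,0,0],"twist":[0,0,0],"fingers":1},{"offset":[0,0,0],"twist":[0,0,0],"fingers":1},{"offset":[0,0,0],"twist":[0,0,0],"fingers":1},{"offset":[0,0,0],"twist":[0,0,0],"fingers":1},{"offset":[0,0,-0.1],"twist":[0,0,0],"fingers":1},{"offset":[0,0,-0.25],"twist":[0,0,0],"fingers":1},{"offset":[0,0,-0.4],"twist":[0,0,0],"fingers":1},{"offset":[0,0,-0.4],"twist":[0,0,0],"fingers":1}]}}

```text
clock: 10.68
position: [0.4012, 0.3002, 0.1904]
ee_rot: [-3.139, 0.0, -0.005]
force: [-0.0, 0.2, -0.9]
width: 1.0
gripper_force: 0.0
```

Request:
{"api": "jog_arm", "payload": {"plan": [{"offset":[0.52,0.91,0],"twist":[0,0,0],"fingers":1},{"offset":[0.52,0.91,0],"twist":[0,0,0],"fingers":1},{"offset":[0.52,0.91,0],"twist":[0,0,0],"fingers":1},{"offset":[0.52,0.91,0],"twist":[0,0,0],"fingers":1}]}}

```text
clock: 11.18
position: [0.4793, 0.1596, 0.1876]
ee_rot: [3.14, -0.009, -0.001]
force: [-0.1, 0.3, -0.8]
width: 0.998
gripper_force: 0.0
```

Request:
{"api": "jog_arm", "payload": {"plan": [{"offset":[0.52,0.91,0],"twist":[0,0,0],"fingers":1},{"offset":[0.52,0.91,0],"twist":[0,0,0],"fingers":1},{"offset":[0.52,0.91,0],"twist":[0,0,0],"fingers":1},{"offset":[0.52,0.91,0],"twist":[0,0,0],"fingers":1},{"offset":[0.52,0.91,0],"twist":[0,0,0],"fingers":1},{"offset":[0.52,0.91,0],"twist":[0,0,0],"fingers":1}]}}

```text
clock: 11.92
position: [0.5556, 0.0282, 0.1881]
ee_rot: [-3.141, -0.004, 0.0]
force: [-0.2, 0.2, -0.4]
width: 0.999
gripper_force: 0.0
```

```bash
python3 - <<'E'
from h import *
im=get_image('scene')
m=blob(im,'blue',px('scene',[.4005,.2996,.143]),18); print(m,pt('scene',*m[0],.143)) 
save('top','t2.png'); print(px('scene',[.4005,.2996,.143]))
E
```

```text
Traceback (most recent call last):
  File "h.py", line 23, in blob
    i=1+np.argmax(st[1:,4]); ys,xs=np.nonzero(l==i)
        ~~~~~~~~~^^^^^^^^^^
ValueError: attempt to get argmax of an empty sequence
```

```bash
python3 - <<'E'
from h import *
save('top','t2.png'); print(px('top',[.4005,.2996,.143]),observe()['position'])
E
```

```text
(np.float64(143.4733504220898), np.float64(299.5667652186096)) [0.55584024 0.02756534 0.18818574]
```

View pics/t2.png

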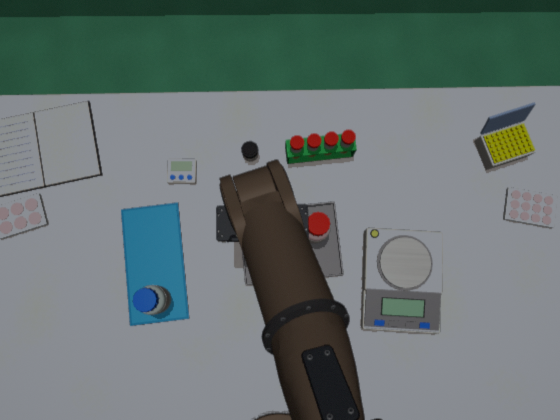

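Blue stands on the mat with its cap at about (145,300). Now the green bottle.

Request:
{"api": "jog_arm", "payload": {"plan": [{"offset":[0.007,0.004,0.15],"twist":[0,0,0],"fingers":1},{"offset":[0.007,0.004,0.3],"twist":[0,0,0],"fingers":1},{"offset":[0.007,0.004,0.385],"twist":[0,0,0],"fingers":1},{"offset":[0.007,0.004,0.385],"twist":[0,0,0],"fingers":1},{"offset":[0.007,0.004,0.385],"twist":[0,0,0],"fingers":1}]}}

```text
clock: 12.65
position: [0.5578, 0.0259, 0.1311]
ee_rot: [-3.141, -0.0, -0.002]
force: [-0.2, -0.1, 0.0]
width: 1.002
gripper_force: 0.0
```

Request:
{"api": "jog_arm", "payload": {"plan": [{"offset":[0,0,0],"twist":[0,0,0],"fingers":-1},{"offset":[0,0,0],"twist":[0,0,0],"fingers":-1},{"offset":[0,0,0],"twist":[0,0,0],"fingers":-1},{"offset":[0,0,0],"twist":[0,0,0],"fingers":-1},{"offset":[0,0,0],"twist":[0,0,0],"fingers":-1},{"offset":[0,0,0],"twist":[0,0,0],"fingers":-1}]}}

```text
clock: 13.4
position: [0.5574, 0.0258, 0.1304]
ee_rot: [-3.141, 0.0, -0.0]
force: [0.5, 0.3, 0.8]
width: 0.58
gripper_force: 30.0
```

Request:
{"api": "jog_arm", "payload": {"plan": [{"offset":[0,0,-0.1],"twist":[0,0,0],"fingers":-1},{"offset":[0,0,-0.25],"twist":[0,0,0],"fingers":-1},{"offset":[0,0,-0.4],"twist":[0,0,0],"fingers":-1},{"offset":[0,0,-0.4],"twist":[0,0,0],"fingers":-1}]}}

```text
clock: 13.9
position: [0.5584, 0.0256, 0.1923]
ee_rot: [-3.142, 0.001, -0.005]
force: [0.1, 0.6, -3.2]
width: 0.584
gripper_force: 30.0
```

Request:
{"api": "jog_arm", "payload": {"plan": [{"offset":[0,-0.1,0],"twist":[0,0,0],"fingers":-1},{"offset":[0.02,-0.3,0],"twist":[0,0,0],"fingers":-1},{"offset":[0.04,-0.53,0],"twist":[0,0,0],"fingers":-1},{"offset":[0.06,-0.76,0],"twist":[0,0,0],"fingers":-1},{"offset":[0.075,-0.98,0],"twist":[0,0,0],"fingers":-1}]}}

```text
clock: 14.52
position: [0.5675, 0.1749, 0.189]
ee_rot: [3.141, 0.001, -0.003]
force: [-0.6, -0.5, -3.3]
width: 0.582
gripper_force: 30.0
```

Request:
{"api": "jog_arm", "payload": {"plan": [{"offset":[0.02,-0.23,0],"twist":[0,0,0],"fingers":-1},{"offset":[0.04,-0.46,0],"twist":[0,0,0],"fingers":-1},{"offset":[0.06,-0.68,0],"twist":[0,0,0],"fingers":-1},{"offset":[0.075,-0.86,0],"twist":[0,0,0],"fingers":-1},{"offset":[0.075,-0.96,0],"twist":[0,0,0],"fingers":-1},{"offset":[0.075,-0.96,0],"twist":[0,0,0],"fingers":-1},{"offset":[0.075,-0.96,0],"twist":[0,0,0],"fingers":-1}]}}

```text
clock: 15.4
position: [0.58, 0.3151, 0.1899]
ee_rot: [3.14, -0.002, -0.001]
force: [-0.4, 0.1, -3.1]
width: 0.586
gripper_force: 30.0
```

Request:
{"api": "jog_arm", "payload": {"plan": [{"offset":[0,0,0.15],"twist":[0,0,0],"fingers":-1},{"offset":[0,0,0.28],"twist":[0,0,0],"fingers":-1},{"offset":[0,0,0.36],"twist":[0,0,0],"fingers":-1},{"offset":[0,0,0.39],"twist":[0,0,0],"fingers":-1},{"offset":[0,0,0.4],"twist":[0,0,0],"fingers":-1},{"offset":[0,0,0.405],"twist":[0,0,0],"fingers":-1},{"offset":[0,0,0.405],"twist":[0,0,0],"fingers":-1}]}}

```text
clock: 16.27
position: [0.5801, 0.3168, 0.13]
ee_rot: [-3.141, 0.0, -0.001]
force: [-0.2, 0.4, -2.5]
width: 0.583
gripper_force: 30.0
```

Request:
{"api": "jog_arm", "payload": {"plan": [{"offset":[0,0,0.006],"twist":[0,0,0],"fingers":-1},{"offset":[0,0,0.006],"twist":[0,0,0],"fingers":-1},{"offset":[0,0,0.006],"twist":[0,0,0],"fingers":-1}]}}

```text
clock: 16.65
position: [0.5803, 0.3169, 0.1294]
ee_rot: [-3.141, 0.0, -0.002]
force: [0.1, 0.5, 3.3]
width: 0.582
gripper_force: 30.0
```

Request:
{"api": "jog_arm", "payload": {"plan": [{"offset":[0,0,0],"twist":[0,0,0],"fingers":1},{"offset":[0,0,0],"twist":[0,0,0],"fingers":1},{"offset":[0,0,0],"twist":[0,0,0],"fingers":1},{"offset":[0,0,0],"twist":[0,0,0],"fingers":1},{"offset":[0,0,-0.1],"twist":[0,0,0],"fingers":1},{"offset":[0,0,-0.25],"twist":[0,0,0],"fingers":1},{"offset":[0,0,-0.4],"twist":[0,0,0],"fingers":1},{"offset":[0,0,-0.4],"twist":[0,0,0],"fingers":1}]}}

```text
clock: 17.65
position: [0.581, 0.3176, 0.1916]
ee_rot: [-3.139, 0.0, -0.006]
force: [0.2, 0.5, 0.2]
width: 1.0
gripper_force: 0.0
```

Request:
{"api": "jog_arm", "payload": {"plan": [{"offset":[-0.028,0.93,0],"twist":[0,0,0],"fingers":1},{"offset":[-0.028,0.93,0],"twist":[0,0,0],"fingers":1},{"offset":[-0.028,0.93,0],"twist":[0,0,0],"fingers":1},{"offset":[-0.028,0.93,0],"twist":[0,0,0],"fingers":1}]}}

```text
clock: 18.15
position: [0.5757, 0.176, 0.1885]
ee_rot: [3.141, -0.004, -0.0]
force: [-0.2, -0.1, -0.8]
width: 0.998
gripper_force: 0.0
```

Request:
{"api": "jog_arm", "payload": {"plan": [{"offset":[-0.028,0.93,0],"twist":[0,0,0],"fingers":1},{"offset":[-0.028,0.93,0],"twist":[0,0,0],"fingers":1},{"offset":[-0.028,0.93,0],"twist":[0,0,0],"fingers":1},{"offset":[-0.028,0.93,0],"twist":[0,0,0],"fingers":1}]}}

```text
clock: 18.65
position: [0.5717, 0.0387, 0.1886]
ee_rot: [-3.141, 0.0, -0.0]
force: [0.5, 1.3, 0.1]
width: 0.999
gripper_force: 0.0
```

Request:
{"api": "jog_arm", "payload": {"plan": [{"offset":[-0.028,0.93,0],"twist":[0,0,0],"fingers":1},{"offset":[-0.028,0.93,0],"twist":[0,0,0],"fingers":1},{"offset":[-0.028,0.93,0],"twist":[0,0,0],"fingers":1},{"offset":[-0.028,0.93,0],"twist":[0,0,0],"fingers":1},{"offset":[-0.028,0.93,0],"twist":[0,0,0],"fingers":1},{"offset":[-0.028,0.93,0],"twist":[0,0,0],"fingers":1}]}}

```text
clock: 19.4
position: [0.5676, -0.0992, 0.1888]
ee_rot: [-3.141, -0.005, -0.0]
force: [-0.9, -0.5, -0.5]
width: 0.999
gripper_force: 0.0
```

Request:
{"api": "jog_arm", "payload": {"plan": [{"offset":[0,0.004,0.15],"twist":[0,0,0],"fingers":1},{"offset":[0,0.004,0.3],"twist":[0,0,0],"fingers":1},{"offset":[0,0.004,0.385],"twist":[0,0,0],"fingers":1},{"offset":[0,0.004,0.385],"twist":[0,0,0],"fingers":1},{"offset":[0,0.004,0.385],"twist":[0,0,0],"fingers":1}]}}

```text
clock: 20.02
position: [0.5678, -0.1022, 0.1317]
ee_rot: [3.142, 0.0, 0.002]
force: [-0.2, -0.3, -0.1]
width: 0.999
gripper_force: 0.0
```

Request:
{"api": "jog_arm", "payload": {"plan": [{"offset":[0,0,0],"twist":[0,0,0],"fingers":-1},{"offset":[0,0,0],"twist":[0,0,0],"fingers":-1},{"offset":[0,0,0],"twist":[0,0,0],"fingers":-1},{"offset":[0,0,0],"twist":[0,0,0],"fingers":-1},{"offset":[0,0,0],"twist":[0,0,0],"fingers":-1},{"offset":[0,0,0],"twist":[0,0,0],"fingers":-1}]}}

```text
clock: 20.78
position: [0.5673, -0.1023, 0.131]
ee_rot: [-3.141, 0.0, -0.0]
force: [0.4, 1.5, 0.7]
width: 0.58
gripper_force: 30.0
```

Request:
{"api": "jog_arm", "payload": {"plan": [{"offset":[0,0,-0.1],"twist":[0,0,0],"fingers":-1},{"offset":[0,0,-0.25],"twist":[0,0,0],"fingers":-1},{"offset":[0,0,-0.4],"twist":[0,0,0],"fingers":-1},{"offset":[-0.1,0,-0.45],"twist":[0,0,0],"fingers":-1},{"offset":[-0.3,0,-0.45],"twist":[0,0,0],"fingers":-1},{"offset":[-0.51,0,-0.45],"twist":[0,0,0],"fingers":-1},{"offset":[-0.51,0,-0.45],"twist":[0,0,0],"fingers":-1}]}}

```text
clock: 21.65
position: [0.4868, -0.1029, 0.198]
ee_rot: [3.141, -0.002, -0.005]
force: [0.1, 0.1, -3.7]
width: 0.581
gripper_force: 30.0
```

Request:
{"api": "jog_arm", "payload": {"plan": [{"offset":[0,-0.1,0],"twist":[0,0,0],"fingers":-1},{"offset":[0,-0.3,0],"twist":[0,0,0],"fingers":-1},{"offset":[0,-0.53,0],"twist":[0,0,0],"fingers":-1},{"offset":[0,-0.76,0],"twist":[0,0,0],"fingers":-1},{"offset":[0,-1,0],"twist":[0,0,0],"fingers":-1}]}}

```text
clock: 22.28
position: [0.4908, 0.05, 0.1984]
ee_rot: [-3.141, -0.001, -0.0]
force: [0.3, 0.4, -3.1]
width: 0.586
gripper_force: 30.0
```

Request:
{"api": "jog_arm", "payload": {"plan": [{"offset":[0,-0.25,0],"twist":[0,0,0],"fingers":-1},{"offset":[0,-0.5,0],"twist":[0,0,0],"fingers":-1},{"offset":[0,-0.75,0],"twist":[0,0,0],"fingers":-1},{"offset":[0,-1,0],"twist":[0,0,0],"fingers":-1}]}}

```text
clock: 22.78
position: [0.4904, 0.2002, 0.1983]
ee_rot: [-3.141, -0.001, 0.0]
force: [0.5, -0.8, -3.2]
width: 0.584
gripper_force: 30.0
```

Request:
{"api": "jog_arm", "payload": {"plan": [{"offset":[0,-0.23,0],"twist":[0,0,0],"fingers":-1},{"offset":[0,-0.45,0],"twist":[0,0,0],"fingers":-1},{"offset":[0,-0.63,0],"twist":[0,0,0],"fingers":-1},{"offset":[0,-0.74,0],"twist":[0,0,0],"fingers":-1},{"offset":[0,-0.74,0],"twist":[0,0,0],"fingers":-1},{"offset":[0,-0.74,0],"twist":[0,0,0],"fingers":-1}]}}

```text
clock: 23.52
position: [0.491, 0.3073, 0.1981]
ee_rot: [3.14, -0.002, -0.0]
force: [-0.0, -0.6, -3.9]
width: 0.585
gripper_force: 30.0
```

Request:
{"api": "jog_arm", "payload": {"plan": [{"offset":[0,0,0.15],"twist":[0,0,0],"fingers":-1},{"offset":[0,0,0.3],"twist":[0,0,0],"fingers":-1},{"offset":[0,0,0.4],"twist":[0,0,0],"fingers":-1},{"offset":[0,0,0.44],"twist":[0,0,0],"fingers":-1},{"offset":[0,0,0.453],"twist":[0,0,0],"fingers":-1},{"offset":[0,0,0.46],"twist":[0,0,0],"fingers":-1},{"offset":[0,0,0.46],"twist":[0,0,0],"fingers":-1}]}}

```text
clock: 24.4
position: [0.4911, 0.3087, 0.1301]
ee_rot: [-3.141, 0.0, -0.002]
force: [0.2, -0.7, -0.3]
width: 0.582
gripper_force: 30.0
```

Request:
{"api": "jog_arm", "payload": {"plan": [{"offset":[0,0,0.002],"twist":[0,0,0],"fingers":-1},{"offset":[0,0,0.002],"twist":[0,0,0],"fingers":1},{"offset":[0,0,0],"twist":[0,0,0],"fingers":1},{"offset":[0,0,0],"twist":[0,0,0],"fingers":1},{"offset":[0,0,0],"twist":[0,0,0],"fingers":1},{"offset":[0,0,-0.1],"twist":[0,0,0],"fingers":1},{"offset":[0,0,-0.25],"twist":[0,0,0],"fingers":1},{"offset":[0,0,-0.4],"twist":[0,0,0],"fingers":1},{"offset":[0,0,-0.4],"twist":[0,0,0],"fingers":1}]}}

```text
clock: 25.52
position: [0.4918, 0.3095, 0.192]
ee_rot: [-3.139, 0.0, -0.006]
force: [0.5, -0.9, -0.7]
width: 0.999
gripper_force: 0.0
```

Request:
{"api": "jog_arm", "payload": {"plan": [{"offset":[0,0.77,0],"twist":[0,0,0],"fingers":1},{"offset":[0,0.77,0],"twist":[0,0,0],"fingers":1},{"offset":[0,0.77,0],"twist":[0,0,0],"fingers":1}]}}

```text
clock: 25.9
position: [0.491, 0.1876, 0.1888]
ee_rot: [3.138, -0.011, -0.002]
force: [0.6, 0.5, 0.4]
width: 0.996
gripper_force: 0.0
```

```bash
python3 - <<'E'
from h import *
im=save('top','t3.png'); save('scene','s3.png')
print(observe()['position'])
E
```

```text
[0.49077318 0.19267705 0.18935566]
```

View pics/t3.png

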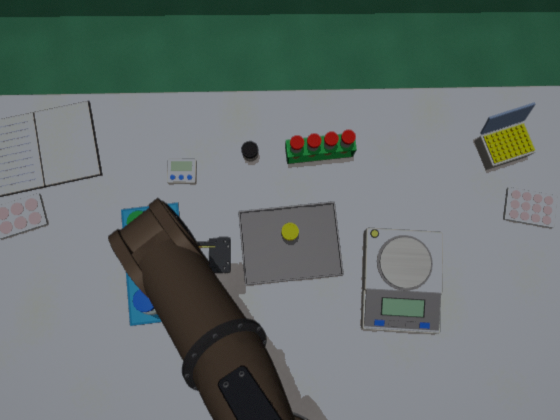

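View pics/s3.png

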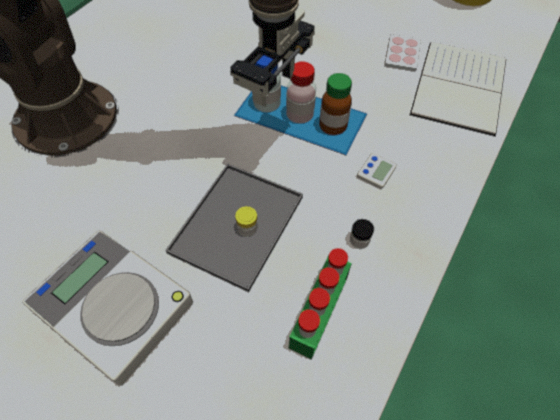

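All three bottles stand upright on the mat and the tray now holds only the jar. Tray, jar (290,231) and pan (405,263) are all clear to see, so I'll measure them again.

```bash
python3 - <<'E'
from h import *
for n,q in(('top',(290,231)),('scene',(246,216))):
  im=get_image(n)
  m,c,w,a=blob(im,'yellow',q,14); print(n,'jar',pt(n,*m,.056).round(4),w)
  for t in('tray','pan'):
    for k in landmark_of(t,n)[:1]: print(t,'lm',k['conf'],pt(n,k['at'][1]*560,k['at'][0]*420,.068 if t=='pan' else 0).round(4))
  k=regions_of('tray',n)
  if k:
    cs=max(cv2.findContours(k[0]['region'].astype(np.uint8),0,2)[0],key=cv2.contourArea)
    print('tray',cv2.minAreaRect(np.array([pt(n,*p[0],.016)[:2] for p in cs],np.float32)))
# pan: low-saturation warm disc; compare edges with hough on rectified plane z=.068
  S=2000; x0,y0=.40,-.40
  H=[]
  pts=np.array([[.40,-.40],[.56,-.40],[.56,-.24],[.40,-.24]])
  src=np.float32([px(n,[*p,.068]) for p in pts]); dst=np.float32([[(p[0]-x0)*4000,(p[1]-y0)*4000] for p in pts])
  r=cv2.warpPerspective(im[:,:,::-1],cv2.getPerspectiveTransform(src,dst),(640,640),flags=cv2.INTER_CUBIC)
  cv2.imwrite(f'pics/pan_{n}.png',r)
  g=cv2.GaussianBlur(cv2.cvtColor(r,cv2.COLOR_BGR2GRAY),(0,0),4)
  c=cv2.HoughCircles(g,cv2.HOUGH_GRADIENT,1.5,200,param1=40,param2=15,minRadius=225,maxRadius=265)
  if c is not None: print('pan',[(x0+a[0]/4000,y0+a[1]/4000,a[2]/4000) for a in c[0][:3]])
E
python3 -c "
import cv2,numpy as np
cv2.imwrite('pics/pan2.png',cv2.resize(np.hstack([cv2.imread('pics/pan_%s.png'%n) for n in('top','scene')]),(800,400)))"
```

```text
top jar [ 0.5607 -0.0377  0.056 ] (17.0, 16.0)
tray lm 0.89 [ 0.532  -0.0411  0.    ]
pan lm 0.56 [ 0.4771 -0.3116  0.068 ]
scene jar [ 0.5667 -0.0388  0.056 ] (20.0, 20.0)
tray lm 0.77 [ 0.5362 -0.0294  0.    ]
pan lm 0.56 [ 0.4873 -0.3134  0.068 ]
tray ((0.541290819644928, -0.03965914249420166), (0.19442452490329742, 0.256298303604126), 5.141484260559082)
pan [(np.float32(0.4819375), np.float32(-0.31506252), np.float32(0.061049998)), (np.float32(0.4856875), np.float32(-0.2595625), np.float32(0.0613875))]
```

View pics/pan2.png

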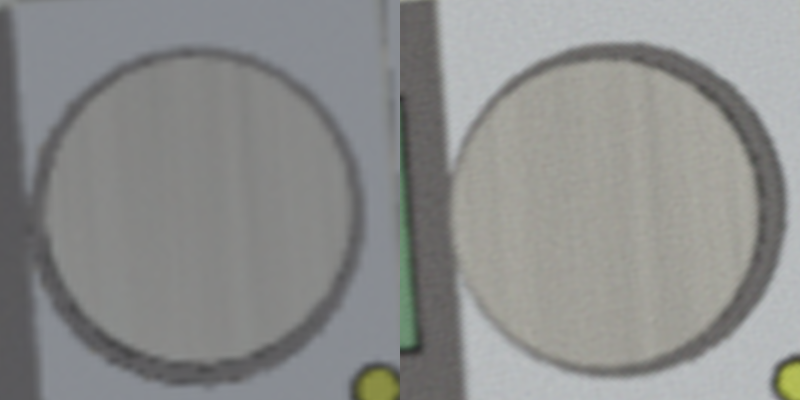

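The pan centre comes out at about (0.480, -0.316) and the jar at about (0.5625, -0.0375), which fits the tray layout. On to the jar.

Request:
{"api": "jog_arm", "payload": {"plan": [{"offset":[0.24,0.77,0],"twist":[0,0,0],"fingers":1},{"offset":[0.24,0.77,0],"twist":[0,0,0],"fingers":1},{"offset":[0.24,0.77,0],"twist":[0,0,0],"fingers":1}]}}

```text
clock: 26.78
position: [0.528, 0.072, 0.189]
ee_rot: [3.139, -0.013, -0.0]
force: [-0.4, 0.9, 0.6]
width: 0.999
gripper_force: 0.0
```

Request:
{"api": "jog_arm", "payload": {"plan": [{"offset":[0.24,0.77,0],"twist":[0,0,0],"fingers":1},{"offset":[0.24,0.77,0],"twist":[0,0,0],"fingers":1},{"offset":[0.24,0.77,0],"twist":[0,0,0],"fingers":1},{"offset":[0.24,0.77,0],"twist":[0,0,0],"fingers":1},{"offset":[0.24,0.77,0],"twist":[0,0,0],"fingers":1},{"offset":[0.24,0.77,0],"twist":[0,0,0],"fingers":1}], "newtons": 15}}

```text
clock: 27.52
position: [0.5625, -0.0365, 0.1895]
ee_rot: [-3.141, -0.003, -0.0]
force: [-0.3, -0.4, -0.5]
width: 1.003
gripper_force: 0.0
```

Request:
{"api": "jog_arm", "payload": {"plan": [{"offset":[0,0,0.3],"twist":[0,0,0],"fingers":1},{"offset":[0,0,0.6],"twist":[0,0,0],"fingers":1},{"offset":[0,0,0.8],"twist":[0,0,0],"fingers":1},{"offset":[0,0,0.95],"twist":[0,0,0],"fingers":1},{"offset":[0,0,0.95],"twist":[0,0,0],"fingers":1},{"offset":[0,0,0.95],"twist":[0,0,0],"fingers":1}]}}

```text
clock: 28.28
position: [0.5633, -0.0375, 0.0478]
ee_rot: [-3.141, -0.001, -0.002]
force: [0.1, 0.9, 0.3]
width: 1.002
gripper_force: 0.0
```

Request:
{"api": "jog_arm", "payload": {"plan": [{"offset":[0,0,0],"twist":[0,0,0],"fingers":-1},{"offset":[0,0,0],"twist":[0,0,0],"fingers":-1},{"offset":[0,0,0],"twist":[0,0,0],"fingers":-1},{"offset":[0,0,0],"twist":[0,0,0],"fingers":-1},{"offset":[0,0,0],"twist":[0,0,0],"fingers":-1},{"offset":[0,0,0],"twist":[0,0,0],"fingers":-1},{"offset":[0,0,0],"twist":[0,0,0],"fingers":-1}], "newtons": 15}}

```text
clock: 29.15
position: [0.5627, -0.038, 0.0469]
ee_rot: [3.142, -0.0, -0.0]
force: [0.3, -0.0, 0.0]
width: 0.473
gripper_force: 15.0
```

Request:
{"api": "jog_arm", "payload": {"plan": [{"offset":[0,0,-0.1],"twist":[0,0,0],"fingers":-1},{"offset":[0,0,-0.3],"twist":[0,0,0],"fingers":-1},{"offset":[0,0,-0.5],"twist":[0,0,0],"fingers":-1},{"offset":[0,0,-0.7],"twist":[0,0,0],"fingers":-1},{"offset":[0,0,-0.8],"twist":[0,0,0],"fingers":-1},{"offset":[0,0,-0.8],"twist":[0,0,0],"fingers":-1}]}}

```text
clock: 29.9
position: [0.5632, -0.038, 0.168]
ee_rot: [3.141, -0.001, 0.003]
force: [-1.2, 0.8, -0.1]
width: 0.476
gripper_force: 15.0
```

Request:
{"api": "jog_arm", "payload": {"plan": [{"offset":[-0.03,0.1,0],"twist":[0,0,0],"fingers":-1},{"offset":[-0.09,0.3,0],"twist":[0,0,0],"fingers":-1},{"offset":[-0.15,0.5,0],"twist":[0,0,0],"fingers":-1},{"offset":[-0.21,0.72,0],"twist":[0,0,0],"fingers":-1},{"offset":[-0.275,0.93,0],"twist":[0,0,0],"fingers":-1}]}}

```text
clock: 30.52
position: [0.5196, -0.1797, 0.1655]
ee_rot: [-3.141, 0.002, 0.004]
force: [1.1, 0.2, -0.8]
width: 0.476
gripper_force: 15.0
```

Request:
{"api": "jog_arm", "payload": {"plan": [{"offset":[-0.06,0.2,0],"twist":[0,0,0],"fingers":-1},{"offset":[-0.12,0.4,0],"twist":[0,0,0],"fingers":-1},{"offset":[-0.18,0.6,0],"twist":[0,0,0],"fingers":-1},{"offset":[-0.23,0.8,0],"twist":[0,0,0],"fingers":-1},{"offset":[-0.275,0.925,0],"twist":[0,0,0],"fingers":-1},{"offset":[-0.275,0.925,0],"twist":[0,0,0],"fingers":-1},{"offset":[-0.275,0.925,0],"twist":[0,0,0],"fingers":-1},{"offset":[-0.275,0.925,0],"twist":[0,0,0],"fingers":-1}]}}

```text
clock: 31.52
position: [0.4808, -0.3147, 0.1669]
ee_rot: [-3.141, -0.003, -0.0]
force: [0.4, 0.2, 0.2]
width: 0.472
gripper_force: 15.0
```

Request:
{"api": "jog_arm", "payload": {"plan": [{"offset":[-0.005,0.003,0.15],"twist":[0,0,0],"fingers":-1},{"offset":[-0.005,0.003,0.28],"twist":[0,0,0],"fingers":-1},{"offset":[-0.005,0.003,0.34],"twist":[0,0,0],"fingers":-1},{"offset":[-0.005,0.003,0.365],"twist":[0,0,0],"fingers":-1},{"offset":[-0.005,0.003,0.374],"twist":[0,0,0],"fingers":-1},{"offset":[-0.005,0.003,0.374],"twist":[0,0,0],"fingers":-1},{"offset":[-0.005,0.003,0.374],"twist":[0,0,0],"fingers":-1}]}}

```text
clock: 32.4
position: [0.4796, -0.3168, 0.1113]
ee_rot: [3.141, -0.0, 0.001]
force: [0.2, -0.6, -1.3]
width: 0.469
gripper_force: 15.0
```

Request:
{"api": "jog_arm", "payload": {"plan": [{"offset":[0,0,0.005],"twist":[0,0,0],"fingers":-1},{"offset":[0,0,0.005],"twist":[0,0,0],"fingers":-1},{"offset":[0,0,0.005],"twist":[0,0,0],"fingers":-1}]}}

```text
clock: 32.78
position: [0.4796, -0.3168, 0.1109]
ee_rot: [3.141, -0.001, 0.001]
force: [-1.3, 2.0, 5.3]
width: 0.475
gripper_force: 15.0
```

Request:
{"api": "jog_arm", "payload": {"plan": [{"offset":[0,0,0],"twist":[0,0,0],"fingers":1},{"offset":[0,0,0],"twist":[0,0,0],"fingers":1},{"offset":[0,0,0],"twist":[0,0,0],"fingers":1},{"offset":[0,0,0],"twist":[0,0,0],"fingers":1},{"offset":[0,0,0],"twist":[0,0,0],"fingers":1},{"offset":[0,0,-0.15],"twist":[0,0,0],"fingers":1},{"offset":[0,0,-0.4],"twist":[0,0,0],"fingers":1},{"offset":[0,0,-0.6],"twist":[0,0,0],"fingers":1},{"offset":[0,0,-0.6],"twist":[0,0,0],"fingers":1}]}}

```text
clock: 33.9
position: [0.4808, -0.3173, 0.2026]
ee_rot: [3.139, -0.0, 0.006]
force: [-0.2, -0.2, 0.3]
width: 0.996
gripper_force: 0.0
```

Request:
{"api": "jog_arm", "payload": {"plan": [{"offset":[0.015,-0.83,0],"twist":[0,0,0],"fingers":1},{"offset":[0.015,-0.83,0],"twist":[0,0,0],"fingers":1},{"offset":[0.015,-0.83,0],"twist":[0,0,0],"fingers":1}]}}

```text
clock: 34.28
position: [0.4817, -0.1865, 0.1996]
ee_rot: [-3.139, -0.012, 0.001]
force: [0.0, -0.7, -0.1]
width: 1.002
gripper_force: 0.0
```

Request:
{"api": "jog_arm", "payload": {"plan": [{"offset":[0.015,-0.83,0],"twist":[0,0,0],"fingers":1},{"offset":[0.015,-0.83,0],"twist":[0,0,0],"fingers":1},{"offset":[0.015,-0.83,0],"twist":[0,0,0],"fingers":1}]}}

```text
clock: 34.65
position: [0.4838, -0.063, 0.1998]
ee_rot: [-3.14, -0.012, 0.0]
force: [0.3, -1.1, 0.1]
width: 1.0
gripper_force: 0.0
```

```bash
python3 - <<'E'
from h import *
for n in('top','scene'):
  im=save(n,n+'4.png'); P=[.4796,-.3168,.12]
  m,c,w,a=blob(im,'yellow',px(n,P),14); print(n,pt(n,*m,.12).round(4),a)
  pts=np.array([[.40,-.40],[.56,-.40],[.56,-.24],[.40,-.24]])
  src=np.float32([px(n,[*p,.068]) for p in pts]); dst=np.float32((pts-[.4,-.4])*2500)
  cv2.imwrite(f'pics/q_{n}.png',cv2.warpPerspective(im[:,:,::-1],cv2.getPerspectiveTransform(src,dst),(400,400)))
cv2.imwrite('pics/q.png',np.hstack([cv2.imread('pics/q_%s.png'%n) for n in('top','scene')]))
for b,P in dict(red=[.491,.3087,.143],blue=[.4007,.2996,.143],green=[.5803,.3169,.143]).items():
  try: m=blob(cv2.imread('pics/scene4.png')[:,:,::-1].copy(),b,px('scene',P),18); print(b,pt('scene',*m[0],.143),m[3])
  except Exception: print(b,'hidden')
E
```

```text
top [ 0.4782 -0.3158  0.12  ] 278
scene [ 0.4833 -0.3175  0.12  ] 500
red [0.49945806 0.29654495 0.143     ] 470
blue [0.41067955 0.28648864 0.143     ] 441
green [0.58297592 0.31529057 0.143     ] 313
```

View pics/q.png

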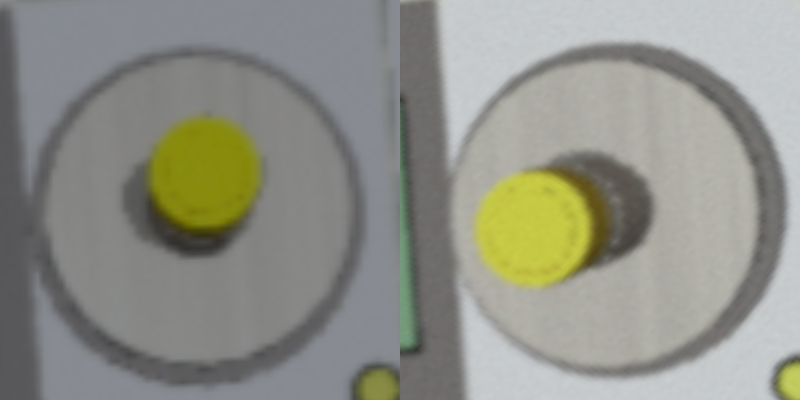

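The jar stands upright within about 2 mm of the pan centre. Now the bottles go back, red first.

Request:
{"api": "jog_arm", "payload": {"plan": [{"offset":[0.015,-0.82,0],"twist":[0,0,0],"fingers":1},{"offset":[0.015,-0.82,0],"twist":[0,0,0],"fingers":1},{"offset":[0.015,-0.82,0],"twist":[0,0,0],"fingers":1},{"offset":[0.015,-0.82,0],"twist":[0,0,0],"fingers":1}], "newtons": 30}}

```text
clock: 35.25
position: [0.4864, 0.0534, 0.1996]
ee_rot: [3.141, -0.003, -0.001]
force: [-0.8, -0.6, -0.8]
width: 1.005
gripper_force: 0.0
```

Request:
{"api": "jog_arm", "payload": {"plan": [{"offset":[0.015,-0.82,0],"twist":[0,0,0],"fingers":1},{"offset":[0.015,-0.82,0],"twist":[0,0,0],"fingers":1},{"offset":[0.015,-0.82,0],"twist":[0,0,0],"fingers":1},{"offset":[0.015,-0.82,0],"twist":[0,0,0],"fingers":1}]}}

```text
clock: 35.75
position: [0.4891, 0.1759, 0.1995]
ee_rot: [3.14, -0.004, -0.001]
force: [0.8, -0.6, 0.6]
width: 1.0
gripper_force: 0.0
```

Request:
{"api": "jog_arm", "payload": {"plan": [{"offset":[0.015,-0.82,0],"twist":[0,0,0],"fingers":1},{"offset":[0.015,-0.82,0],"twist":[0,0,0],"fingers":1},{"offset":[0.015,-0.82,0],"twist":[0,0,0],"fingers":1},{"offset":[0.015,-0.82,0],"twist":[0,0,0],"fingers":1},{"offset":[0.015,-0.82,0],"twist":[0,0,0],"fingers":1},{"offset":[0.015,-0.82,0],"twist":[0,0,0],"fingers":1}]}}

```text
clock: 36.5
position: [0.4914, 0.2996, 0.2001]
ee_rot: [3.141, -0.004, 0.0]
force: [-0.3, 0.3, -0.4]
width: 1.003
gripper_force: 0.0
```

Request:
{"api": "jog_arm", "payload": {"plan": [{"offset":[0,-0.05,0],"twist":[0,0,0],"fingers":1},{"offset":[0,-0.05,0],"twist":[0,0,0],"fingers":1},{"offset":[0,-0.05,0.2],"twist":[0,0,0],"fingers":1},{"offset":[0,-0.05,0.37],"twist":[0,0,0],"fingers":1},{"offset":[0,-0.05,0.465],"twist":[0,0,0],"fingers":1},{"offset":[0,-0.05,0.465],"twist":[0,0,0],"fingers":1},{"offset":[0,-0.05,0.465],"twist":[0,0,0],"fingers":1}]}}

```text
clock: 37.38
position: [0.4912, 0.3094, 0.1312]
ee_rot: [-3.141, 0.0, -0.002]
force: [1.3, 0.1, 0.5]
width: 1.0
gripper_force: 0.0
```

Request:
{"api": "jog_arm", "payload": {"plan": [{"offset":[0,0,0],"twist":[0,0,0],"fingers":-1},{"offset":[0,0,0],"twist":[0,0,0],"fingers":-1},{"offset":[0,0,0],"twist":[0,0,0],"fingers":-1},{"offset":[0,0,0],"twist":[0,0,0],"fingers":-1},{"offset":[0,0,0],"twist":[0,0,0],"fingers":-1},{"offset":[0,0,0],"twist":[0,0,0],"fingers":-1}], "newtons": 30}}

```text
clock: 38.12
position: [0.4908, 0.3091, 0.1304]
ee_rot: [-3.141, 0.0, -0.0]
force: [1.1, -0.0, 0.5]
width: 0.582
gripper_force: 30.0
```

Request:
{"api": "jog_arm", "payload": {"plan": [{"offset":[0,0,-0.1],"twist":[0,0,0],"fingers":-1},{"offset":[0,0,-0.25],"twist":[0,0,0],"fingers":-1},{"offset":[0,0,-0.4],"twist":[0,0,0],"fingers":-1},{"offset":[0,0,-0.45],"twist":[0,0,0],"fingers":-1},{"offset":[0,0,-0.45],"twist":[0,0,0],"fingers":-1}]}}

```text
clock: 38.75
position: [0.4909, 0.3087, 0.1981]
ee_rot: [-3.142, 0.001, -0.001]
force: [-0.6, 0.5, -3.5]
width: 0.582
gripper_force: 30.0
```

Request:
{"api": "jog_arm", "payload": {"plan": [{"offset":[0,0.1,0],"twist":[0,0,0],"fingers":-1},{"offset":[0,0.27,0],"twist":[0,0,0],"fingers":-1},{"offset":[0,0.47,0],"twist":[0,0,0],"fingers":-1},{"offset":[0,0.7,0],"twist":[0,0,0],"fingers":-1},{"offset":[0,0.91,0],"twist":[0,0,0],"fingers":-1}]}}

```text
clock: 39.38
position: [0.49, 0.1695, 0.1968]
ee_rot: [3.14, -0.002, -0.003]
force: [0.5, -0.1, -4.4]
width: 0.583
gripper_force: 30.0
```

Request:
{"api": "jog_arm", "payload": {"plan": [{"offset":[0,0.23,0],"twist":[0,0,0],"fingers":-1},{"offset":[0,0.46,0],"twist":[0,0,0],"fingers":-1},{"offset":[0,0.69,0],"twist":[0,0,0],"fingers":-1},{"offset":[0,0.91,0],"twist":[0,0,0],"fingers":-1}]}}

```text
clock: 39.88
position: [0.4896, 0.0333, 0.197]
ee_rot: [3.141, -0.002, -0.003]
force: [-0.1, -0.0, -4.1]
width: 0.586
gripper_force: 30.0
```

Request:
{"api": "jog_arm", "payload": {"plan": [{"offset":[0,0.23,0],"twist":[0,0,0],"fingers":-1},{"offset":[0,0.46,0],"twist":[0,0,0],"fingers":-1},{"offset":[0,0.69,0],"twist":[0,0,0],"fingers":-1},{"offset":[0,0.85,0],"twist":[0,0,0],"fingers":-1},{"offset":[0,0.91,0],"twist":[0,0,0],"fingers":-1},{"offset":[0.15,0.91,0],"twist":[0,0,0],"fingers":-1},{"offset":[0.33,0.91,0],"twist":[0,0,0],"fingers":-1},{"offset":[0.46,0.91,0],"twist":[0,0,0],"fingers":-1},{"offset":[0.51,0.91,0],"twist":[0,0,0],"fingers":-1},{"offset":[0.51,0.91,0],"twist":[0,0,0],"fingers":-1},{"offset":[0.51,0.91,0],"twist":[0,0,0],"fingers":-1}]}}

```text
clock: 41.25
position: [0.5662, -0.1006, 0.1976]
ee_rot: [3.141, -0.0, -0.002]
force: [-0.1, 0.6, -3.2]
width: 0.582
gripper_force: 30.0
```

Request:
{"api": "jog_arm", "payload": {"plan": [{"offset":[0.004,0,0.15],"twist":[0,0,0],"fingers":-1},{"offset":[0.004,0,0.3],"twist":[0,0,0],"fingers":-1},{"offset":[0.004,0,0.39],"twist":[0,0,0],"fingers":-1},{"offset":[0.004,0,0.425],"twist":[0,0,0],"fingers":-1},{"offset":[0.004,0,0.44],"twist":[0,0,0],"fingers":-1},{"offset":[0.004,0,0.444],"twist":[0,0,0],"fingers":-1},{"offset":[0.004,0,0.444],"twist":[0,0,0],"fingers":-1}]}}

```text
clock: 42.12
position: [0.5681, -0.1007, 0.1317]
ee_rot: [3.141, -0.0, 0.001]
force: [0.1, -0.6, -3.5]
width: 0.584
gripper_force: 30.0
```

Request:
{"api": "jog_arm", "payload": {"plan": [{"offset":[-0.004,0.001,0],"twist":[0,0,0],"fingers":-1},{"offset":[-0.004,0.001,0.006],"twist":[0,0,0],"fingers":-1},{"offset":[-0.004,0.001,0.006],"twist":[0,0,0],"fingers":-1},{"offset":[-0.004,0.001,0.006],"twist":[0,0,0],"fingers":-1}]}}

```text
clock: 42.62
position: [0.5677, -0.1008, 0.1314]
ee_rot: [3.141, -0.0, 0.002]
force: [-1.6, 0.7, 5.2]
width: 0.58
gripper_force: 30.0
```

Request:
{"api": "jog_arm", "payload": {"plan": [{"offset":[0,0,0],"twist":[0,0,0],"fingers":1},{"offset":[0,0,0],"twist":[0,0,0],"fingers":1},{"offset":[0,0,0],"twist":[0,0,0],"fingers":1},{"offset":[0,0,0],"twist":[0,0,0],"fingers":1},{"offset":[0,0,0],"twist":[0,0,0],"fingers":1},{"offset":[0,0,-0.1],"twist":[0,0,0],"fingers":1},{"offset":[0,0,-0.25],"twist":[0,0,0],"fingers":1},{"offset":[0,0,-0.4],"twist":[0,0,0],"fingers":1},{"offset":[0,0,-0.4],"twist":[0,0,0],"fingers":1}]}}

```text
clock: 43.75
position: [0.5686, -0.1008, 0.1929]
ee_rot: [3.141, -0.0, 0.007]
force: [-0.5, -0.8, -0.0]
width: 0.999
gripper_force: 0.0
```

Request:
{"api": "jog_arm", "payload": {"plan": [{"offset":[0.028,-0.93,0],"twist":[0,0,0],"fingers":1},{"offset":[0.028,-0.93,0],"twist":[0,0,0],"fingers":1},{"offset":[0.028,-0.93,0],"twist":[0,0,0],"fingers":1},{"offset":[0.028,-0.93,0],"twist":[0,0,0],"fingers":1}]}}

```text
clock: 44.25
position: [0.5711, 0.0395, 0.19]
ee_rot: [3.142, 0.003, -0.001]
force: [-1.0, -1.3, -0.3]
width: 0.999
gripper_force: 0.0
```

Request:
{"api": "jog_arm", "payload": {"plan": [{"offset":[0.028,-0.93,0],"twist":[0,0,0],"fingers":1},{"offset":[0.028,-0.93,0],"twist":[0,0,0],"fingers":1},{"offset":[0.028,-0.93,0],"twist":[0,0,0],"fingers":1},{"offset":[0.028,-0.93,0],"twist":[0,0,0],"fingers":1}]}}

```text
clock: 44.75
position: [0.5759, 0.1769, 0.1899]
ee_rot: [3.14, -0.001, -0.001]
force: [-0.2, 0.8, -0.7]
width: 1.0
gripper_force: 0.0
```

Request:
{"api": "jog_arm", "payload": {"plan": [{"offset":[0.028,-0.93,0],"twist":[0,0,0],"fingers":1},{"offset":[0.028,-0.93,0],"twist":[0,0,0],"fingers":1},{"offset":[0.028,-0.93,0],"twist":[0,0,0],"fingers":1},{"offset":[0.028,-0.93,0],"twist":[0,0,0],"fingers":1},{"offset":[0.028,-0.93,0],"twist":[0,0,0],"fingers":1},{"offset":[0.028,-0.93,0],"twist":[0,0,0],"fingers":1},{"offset":[0.028,-0.93,0],"twist":[0,0,0],"fingers":1}]}}

```text
clock: 45.62
position: [0.5803, 0.3163, 0.1905]
ee_rot: [3.141, -0.003, 0.001]
force: [0.4, -0.1, 0.9]
width: 0.998
gripper_force: 0.0
```

Request:
{"api": "jog_arm", "payload": {"plan": [{"offset":[0,0,0.15],"twist":[0,0,0],"fingers":1},{"offset":[0,0,0.3],"twist":[0,0,0],"fingers":1},{"offset":[0,0,0.405],"twist":[0,0,0],"fingers":1},{"offset":[0,0,0.405],"twist":[0,0,0],"fingers":1},{"offset":[0,0,0.405],"twist":[0,0,0],"fingers":1}]}}

```text
clock: 46.25
position: [0.5803, 0.318, 0.1303]
ee_rot: [-3.141, 0.0, -0.001]
force: [0.9, -0.5, 0.1]
width: 0.998
gripper_force: 0.0
```

Request:
{"api": "jog_arm", "payload": {"plan": [{"offset":[0,0,0],"twist":[0,0,0],"fingers":-1},{"offset":[0,0,0],"twist":[0,0,0],"fingers":-1},{"offset":[0,0,0],"twist":[0,0,0],"fingers":-1},{"offset":[0,0,0],"twist":[0,0,0],"fingers":-1},{"offset":[0,0,0],"twist":[0,0,0],"fingers":-1},{"offset":[0,0,0],"twist":[0,0,0],"fingers":-1}], "newtons": 30}}

```text
clock: 47.0
position: [0.5799, 0.3178, 0.1296]
ee_rot: [-3.141, 0.0, -0.0]
force: [-0.6, 0.7, 0.2]
width: 0.586
gripper_force: 30.0
```

Request:
{"api": "jog_arm", "payload": {"plan": [{"offset":[0,0,-0.1],"twist":[0,0,0],"fingers":-1},{"offset":[0,0,-0.25],"twist":[0,0,0],"fingers":-1},{"offset":[0,0,-0.4],"twist":[0,0,0],"fingers":-1},{"offset":[0,0,-0.4],"twist":[0,0,0],"fingers":-1}]}}

```text
clock: 47.5
position: [0.5807, 0.3183, 0.1919]
ee_rot: [-3.14, 0.001, -0.005]
force: [0.1, 0.2, -3.0]
width: 0.583
gripper_force: 30.0
```

Request:
{"api": "jog_arm", "payload": {"plan": [{"offset":[0,0.1,0],"twist":[0,0,0],"fingers":-1},{"offset":[-0.02,0.3,0],"twist":[0,0,0],"fingers":-1},{"offset":[-0.04,0.53,0],"twist":[0,0,0],"fingers":-1},{"offset":[-0.06,0.76,0],"twist":[0,0,0],"fingers":-1},{"offset":[-0.076,0.97,0],"twist":[0,0,0],"fingers":-1}]}}

```text
clock: 48.12
position: [0.5676, 0.169, 0.1882]
ee_rot: [3.14, -0.003, -0.003]
force: [-0.2, 0.3, -2.3]
width: 0.578
gripper_force: 30.0
```

Request:
{"api": "jog_arm", "payload": {"plan": [{"offset":[-0.02,0.23,0],"twist":[0,0,0],"fingers":-1},{"offset":[-0.04,0.46,0],"twist":[0,0,0],"fingers":-1},{"offset":[-0.06,0.68,0],"twist":[0,0,0],"fingers":-1},{"offset":[-0.076,0.86,0],"twist":[0,0,0],"fingers":-1},{"offset":[-0.076,0.97,0],"twist":[0,0,0],"fingers":-1},{"offset":[-0.076,0.97,0],"twist":[0,0,0],"fingers":-1},{"offset":[-0.076,0.97,0],"twist":[0,0,0],"fingers":-1},{"offset":[-0.076,0.97,0],"twist":[0,0,0],"fingers":-1}]}}

```text
clock: 49.12
position: [0.557, 0.0281, 0.1896]
ee_rot: [-3.141, -0.003, -0.0]
force: [0.3, 1.0, -2.1]
width: 0.586
gripper_force: 30.0
```

Request:
{"api": "jog_arm", "payload": {"plan": [{"offset":[0,0,0.15],"twist":[0,0,0],"fingers":-1},{"offset":[0,0,0.28],"twist":[0,0,0],"fingers":-1},{"offset":[0,0,0.35],"twist":[0,0,0],"fingers":-1},{"offset":[0,0,0.38],"twist":[0,0,0],"fingers":-1},{"offset":[0,0,0.394],"twist":[0,0,0],"fingers":-1},{"offset":[0,0,0.394],"twist":[0,0,0],"fingers":-1},{"offset":[0,0,0.394],"twist":[0,0,0],"fingers":-1}]}}

```text
clock: 50.0
position: [0.5573, 0.0267, 0.131]
ee_rot: [3.142, -0.0, 0.001]
force: [0.5, -0.8, -2.7]
width: 0.578
gripper_force: 30.0
```

Request:
{"api": "jog_arm", "payload": {"plan": [{"offset":[0,0,0.006],"twist":[0,0,0],"fingers":-1},{"offset":[0,0,0.006],"twist":[0,0,0],"fingers":-1},{"offset":[0,0,0.006],"twist":[0,0,0],"fingers":-1}]}}

```text
clock: 50.38
position: [0.5576, 0.0267, 0.1305]
ee_rot: [3.142, -0.0, 0.002]
force: [-2.0, -0.5, 4.6]
width: 0.582
gripper_force: 30.0
```

Request:
{"api": "jog_arm", "payload": {"plan": [{"offset":[0,0,0],"twist":[0,0,0],"fingers":1},{"offset":[0,0,0],"twist":[0,0,0],"fingers":1},{"offset":[0,0,0],"twist":[0,0,0],"fingers":1},{"offset":[0,0,0],"twist":[0,0,0],"fingers":1},{"offset":[0,0,0],"twist":[0,0,0],"fingers":1},{"offset":[0,0,-0.1],"twist":[0,0,0],"fingers":1},{"offset":[0,0,-0.25],"twist":[0,0,0],"fingers":1},{"offset":[0,0,-0.4],"twist":[0,0,0],"fingers":1},{"offset":[0,0,-0.4],"twist":[0,0,0],"fingers":1}]}}

```text
clock: 51.5
position: [0.5583, 0.027, 0.1921]
ee_rot: [-3.141, 0.0, -0.007]
force: [-0.3, -0.5, -0.6]
width: 0.998
gripper_force: 0.0
```

Request:
{"api": "jog_arm", "payload": {"plan": [{"offset":[-0.522,-0.91,0],"twist":[0,0,0],"fingers":1},{"offset":[-0.522,-0.91,0],"twist":[0,0,0],"fingers":1},{"offset":[-0.522,-0.91,0],"twist":[0,0,0],"fingers":1},{"offset":[-0.522,-0.91,0],"twist":[0,0,0],"fingers":1}]}}

```text
clock: 52.0
position: [0.477, 0.1658, 0.1896]
ee_rot: [-3.141, -0.008, 0.001]
force: [0.8, -0.5, -0.2]
width: 0.998
gripper_force: 0.0
```

Request:
{"api": "jog_arm", "payload": {"plan": [{"offset":[-0.522,-0.91,0],"twist":[0,0,0],"fingers":1},{"offset":[-0.522,-0.91,0],"twist":[0,0,0],"fingers":1},{"offset":[-0.522,-0.91,0],"twist":[0,0,0],"fingers":1},{"offset":[-0.522,-0.91,0],"twist":[0,0,0],"fingers":1},{"offset":[-0.522,-0.91,0],"twist":[0,0,0],"fingers":1},{"offset":[-0.522,-0.91,0],"twist":[0,0,0],"fingers":1},{"offset":[-0.522,-0.91,0],"twist":[0,0,0],"fingers":1}]}}

```text
clock: 52.88
position: [0.4012, 0.2987, 0.1895]
ee_rot: [3.141, -0.004, -0.0]
force: [0.3, -0.2, -0.5]
width: 0.999
gripper_force: 0.0
```

Request:
{"api": "jog_arm", "payload": {"plan": [{"offset":[-0.004,0,0.15],"twist":[0,0,0],"fingers":1},{"offset":[-0.004,0,0.3],"twist":[0,0,0],"fingers":1},{"offset":[-0.004,0,0.405],"twist":[0,0,0],"fingers":1},{"offset":[-0.004,0,0.405],"twist":[0,0,0],"fingers":1},{"offset":[-0.004,0,0.405],"twist":[0,0,0],"fingers":1}]}}

```text
clock: 53.5
position: [0.4002, 0.3, 0.1294]
ee_rot: [-3.141, 0.001, -0.001]
force: [-0.4, -0.3, -0.5]
width: 0.998
gripper_force: 0.0
```

Request:
{"api": "jog_arm", "payload": {"plan": [{"offset":[0,0,0],"twist":[0,0,0],"fingers":-1},{"offset":[0,0,0],"twist":[0,0,0],"fingers":-1},{"offset":[0,0,0],"twist":[0,0,0],"fingers":-1},{"offset":[0,0,0],"twist":[0,0,0],"fingers":-1},{"offset":[0,0,0],"twist":[0,0,0],"fingers":-1},{"offset":[0,0,0],"twist":[0,0,0],"fingers":-1}], "newtons": 30}}

```text
clock: 54.25
position: [0.3999, 0.2997, 0.1288]
ee_rot: [3.142, -0.0, 0.0]
force: [0.0, 0.7, 1.5]
width: 0.583
gripper_force: 30.0
```

Request:
{"api": "jog_arm", "payload": {"plan": [{"offset":[0,0,-0.1],"twist":[0,0,0],"fingers":-1},{"offset":[0,0,-0.25],"twist":[0,0,0],"fingers":-1},{"offset":[0,0,-0.4],"twist":[0,0,0],"fingers":-1},{"offset":[0,0,-0.4],"twist":[0,0,0],"fingers":-1}]}}

```text
clock: 54.75
position: [0.4006, 0.3005, 0.1907]
ee_rot: [-3.14, 0.001, -0.004]
force: [0.2, 0.8, -3.7]
width: 0.583
gripper_force: 30.0
```

Request:
{"api": "jog_arm", "payload": {"plan": [{"offset":[0,0.1,0],"twist":[0,0,0],"fingers":-1},{"offset":[0,0.3,0],"twist":[0,0,0],"fingers":-1},{"offset":[0,0.53,0],"twist":[0,0,0],"fingers":-1},{"offset":[0,0.76,0],"twist":[0,0,0],"fingers":-1}]}}

```text
clock: 55.25
position: [0.3989, 0.1831, 0.1877]
ee_rot: [3.14, -0.001, -0.003]
force: [-0.6, 0.2, -3.3]
width: 0.581
gripper_force: 30.0
```

Request:
{"api": "jog_arm", "payload": {"plan": [{"offset":[0,0.2,0],"twist":[0,0,0],"fingers":-1},{"offset":[0,0.4,0],"twist":[0,0,0],"fingers":-1},{"offset":[0,0.6,0],"twist":[0,0,0],"fingers":-1},{"offset":[0,0.76,0],"twist":[0,0,0],"fingers":-1}]}}

```text
clock: 55.75
position: [0.3985, 0.0691, 0.1878]
ee_rot: [3.14, -0.003, -0.004]
force: [-0.6, 0.1, -3.6]
width: 0.584
gripper_force: 30.0
```

Request:
{"api": "jog_arm", "payload": {"plan": [{"offset":[0,0.2,0],"twist":[0,0,0],"fingers":-1},{"offset":[0,0.4,0],"twist":[0,0,0],"fingers":-1},{"offset":[0,0.6,0],"twist":[0,0,0],"fingers":-1},{"offset":[0,0.76,0],"twist":[0,0,0],"fingers":-1},{"offset":[0,0.76,0],"twist":[0,0,0],"fingers":-1},{"offset":[0.15,0.76,0],"twist":[0,0,0],"fingers":-1},{"offset":[0.33,0.76,0],"twist":[0,0,0],"fingers":-1},{"offset":[0.5,0.76,0],"twist":[0,0,0],"fingers":-1},{"offset":[0.62,0.76,0],"twist":[0,0,0],"fingers":-1},{"offset":[0.65,0.76,0],"twist":[0,0,0],"fingers":-1},{"offset":[0.65,0.76,0],"twist":[0,0,0],"fingers":-1},{"offset":[0.65,0.76,0],"twist":[0,0,0],"fingers":-1}]}}

```text
clock: 57.25
position: [0.4962, -0.0423, 0.1886]
ee_rot: [3.141, -0.0, -0.002]
force: [-0.2, 0.5, -3.3]
width: 0.582
gripper_force: 30.0
```

Request:
{"api": "jog_arm", "payload": {"plan": [{"offset":[0,0,0.15],"twist":[0,0,0],"fingers":-1},{"offset":[0,0,0.28],"twist":[0,0,0],"fingers":-1},{"offset":[0,0,0.35],"twist":[0,0,0],"fingers":-1},{"offset":[0,0,0.38],"twist":[0,0,0],"fingers":-1},{"offset":[0,0,0.393],"twist":[0,0,0],"fingers":-1},{"offset":[0,0,0.393],"twist":[0,0,0],"fingers":-1},{"offset":[0,0,0.393],"twist":[0,0,0],"fingers":-1}]}}

```text
clock: 58.12
position: [0.4976, -0.0423, 0.1303]
ee_rot: [3.142, -0.0, 0.001]
force: [-0.3, 0.3, -2.9]
width: 0.582
gripper_force: 30.0
```

Request:
{"api": "jog_arm", "payload": {"plan": [{"offset":[-0.003,0.002,0],"twist":[0,0,0],"fingers":-1},{"offset":[-0.003,0.002,0.006],"twist":[0,0,0],"fingers":-1},{"offset":[-0.003,0.002,0.006],"twist":[0,0,0],"fingers":-1},{"offset":[-0.003,0.002,0.006],"twist":[0,0,0],"fingers":-1}]}}

```text
clock: 58.62
position: [0.4972, -0.0426, 0.1299]
ee_rot: [3.141, -0.0, 0.002]
force: [-2.4, 0.2, 7.8]
width: 0.585
gripper_force: 30.0
```

Release, rise, and withdraw toward the mat side.

Request:
{"api": "jog_arm", "payload": {"plan": [{"offset":[0,0,0],"twist":[0,0,0],"fingers":1},{"offset":[0,0,0],"twist":[0,0,0],"fingers":1},{"offset":[0,0,0],"twist":[0,0,0],"fingers":1},{"offset":[0,0,0],"twist":[0,0,0],"fingers":1},{"offset":[0,0,0],"twist":[0,0,0],"fingers":1},{"offset":[0,0,-0.1],"twist":[0,0,0],"fingers":1},{"offset":[0,0,-0.25],"twist":[0,0,0],"fingers":1},{"offset":[0,0,-0.5],"twist":[0,0,0],"fingers":1},{"offset":[0,0,-0.5],"twist":[0,0,0],"fingers":1}]}}

```text
clock: 59.75
position: [0.4988, -0.0424, 0.2075]
ee_rot: [3.141, -0.0, 0.009]
force: [-0.1, -0.1, -0.2]
width: 1.003
gripper_force: 0.0
```

Request:
{"api": "jog_arm", "payload": {"plan": [{"offset":[-0.3,-0.95,0],"twist":[0,0,0],"fingers":1},{"offset":[-0.3,-0.95,0],"twist":[0,0,0],"fingers":1},{"offset":[-0.3,-0.95,0],"twist":[0,0,0],"fingers":1},{"offset":[-0.3,-0.95,0],"twist":[0,0,0],"fingers":1}]}}

```text
clock: 60.25
position: [0.4511, 0.1018, 0.2042]
ee_rot: [-3.141, -0.006, -0.0]
force: [0.4, -0.5, -0.8]
width: 1.001
gripper_force: 0.0
```

Request:
{"api": "jog_arm", "payload": {"plan": [{"offset":[0,-0.95,0],"twist":[0,0,0],"fingers":1},{"offset":[0,-0.95,0],"twist":[0,0,0],"fingers":1},{"offset":[0,-0.95,0],"twist":[0,0,0],"fingers":1},{"offset":[0,-0.95,0],"twist":[0,0,0],"fingers":1},{"offset":[0,-0.95,0],"twist":[0,0,0],"fingers":1},{"offset":[0,-0.95,0],"twist":[0,0,0],"fingers":1},{"offset":[0,-0.95,0],"twist":[0,0,0],"fingers":1}]}}

```text
clock: 61.12
position: [0.4522, 0.2412, 0.204]
ee_rot: [3.141, -0.003, 0.0]
force: [0.4, 0.1, 0.0]
width: 1.001
gripper_force: 0.0
```

```bash
python3 - <<'E'
from h import *
for n,d in {'top':{'blue':(294,255),'red':(317,223),'green':(263,231)},'scene':{'blue':(214,181),'red':(228,218),'green':(260,168)}}.items():
  im=save(n,n+'9.png')
  for k,q in d.items():
    m,c,w,a=blob(im,k,q,20); print(n,k,m.round(1),a,pt(n,*m,.144)[:2].round(4))
E
```

```text
top blue [294.  254.5] 431 [ 0.4963 -0.0433]
top red [317.8 224.2] 437 [ 0.5654 -0.1   ]
top green [263.1 229.4] 421 [0.5555 0.0266]
scene blue [213.3 180.8] 670 [ 0.5062 -0.049 ]
scene red [226.1 218.9] 791 [ 0.5746 -0.1054]
scene green [259.4 166.3] 464 [0.561 0.025]
```

View pics/top9.png

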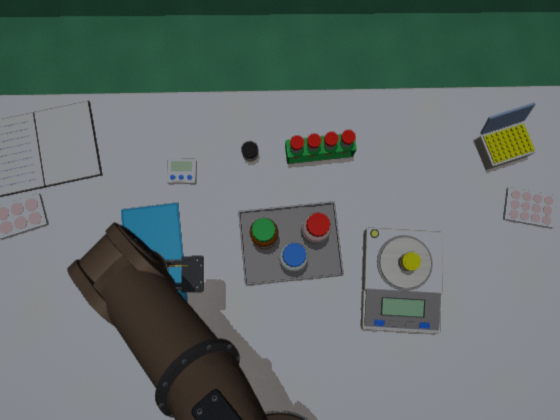

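View pics/scene9.png

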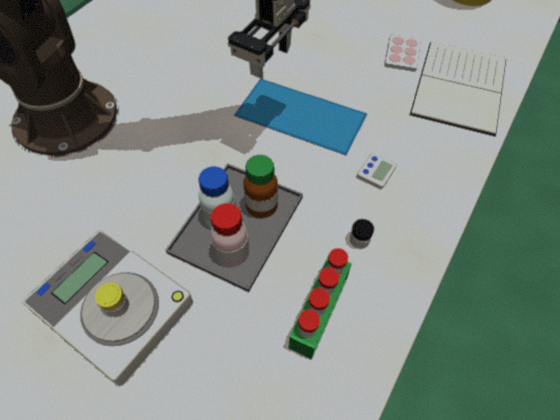

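The bottles are back upright within about 2 mm: blue (294,255), green (263,229) and red (318,224). The jar is on the pan at (411,261). The rack, black-lidded jar and timer haven't moved, and the arm is clear of everything.

```bash
python3 -c "from cell import *; print(sign_off())"
```

```text
the job is handed in; nothing more can be done
None
```

The yellow-lidded jar is on the balance pan, about 2 mm from its centre. All three bottles were stood on the mat first and are back upright in the tray within about 2 mm of where they started. The rack, black-lidded jar and timer stayed where they were, and the job was handed in at about 61 s.

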